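# Lid the pantry canisters

## Robot

A 6-joint arm with a two-finger parallel gripper is mounted at the origin on the work surface. World frame = base frame: x ahead of the robot, y to its left, z up, the work surface at z = 0. Lengths are in mm, angles in degrees, forces in N, time in s.
With the tool pointing down it reaches from about 300 to 850 mm from the base axis. Payload 4.2 kg.
Tool frame: the origin (TCP) lies on the centre line of the jaws, within the pads' length; the fingertips stand env.nose_length ahead of it and the grasp point (between the pads) lies 2 mm behind it (env.nose_length is the distance from the TCP to the fingertips, in mm); z points along the fingers, y is the direction in which the jaws open and shut (so a half turn about z gives the same grasp; the last joint's range is limited). The gripper opens to 91 mm and grips with 3 to 60 N. Pads are 32 mm wide; open, the fingers measure 118 mm over their backs; the gripper's body (76 mm by 178 mm) begins 60 mm behind the grasp point.
Start: joints at [62.395, 18.312, 89.639, -0, 72.044, -1.146], TCP at [256.202, 514.785, 210.876] pointing down, gripper open.
Joint ranges: [-177.97, 177.97], [-48.28, 115.42], [12.27, 149.76], [-77.06, 257.06], [2.81, 150.46], [-146.56, 146.56]. Speed limits (degrees/s): [147.25, 147.25, 180, 180, 180, 180].

## Interface

Orientations are given as [roll, pitch, yaw] about the fixed x, y, z axes, in that order (R = Rz(yaw) Ry(pitch) Rx(roll)).
In Python, from workcell import env gives the robot as it stands. The module is installed in compiled form; this text tells all that it offers.
- The arm moves only by the tool jog_arm, never from a script. Its argument "deltas" is a list that holds one entry, the list of rows, each a list of 5 numbers: the shift along the tool's x, y, z in m, then the turn about the tool's z in degrees, then the finger opening in m, from 0 to 0.0912. A call has 1 to 20 rows; each row is the pose to reach, as a shift and turn from the pose commanded when the call began, along the tool's axes at that moment; what a row does not reach only later rows make up. A row lasts 1/12 s, in which the tool goes at most 41.7 mm and 7.16 degrees, less where a joint would pass 70% of its speed; a pose out of reach is approached as far as the arm can. A call with a gripper value outside its range is refused whole. The fingers move at their own pace and stop on an object; "grip_force" is the grip in N (left out, the last holds). Time passes only in rows, so rows that repeat a pose let the fingers close. It gives the time, the measured TCP pose, the force and the opening at its end, in the units of the state.
- env.state(): the state, without advancing time (a new reading comes with each control period).
- env.grab_frame(name): name is "scene" or "side" or "wrist"; returns the picture (480x640x3 uint8, red, green, blue); there is no depth.
- env.camera_params(name): a dict with "fx", "fy", "cx", "cy" (pixels), "xyz" and "orientation" of the camera in the world. Camera axes: x right, y down, z forward; pixel columns grow to the right and rows downward; lengths in mm; the calibration is good to about 2 mm. A picture is of the moment at which its call begins: read the wrist's pose just before it. camera_params takes no time and is no camera call; for the wrist camera it gives the pose at the moment of the call.
- env.job_done(): hands the job in, once; it reports no verdict.
Trained networks look in the newest picture that a camera, given by its name, has taken for a name from the list of things; names that differ only in an ending like _2 or _b are one class to them, and where a whole thing is asked for, a point or a joint stands for the part that bears it (a point fixed in the world has none). Each returns a list of dicts, best first, with "conf" (0 to 1); they miss things now and then, are a little off and sometimes report something else, mostly with a low value. They report only what shows in the picture. A call takes as long as a camera call. They do not tell look-alikes from the thing itself.
- env.look_for(camera, label): "xyz" ([x, y, z] in mm, in world coordinates, good to about 4 mm: the middle of the surface that is visible of it).
The state is a dict: "time_s": time; "qpos": joint angles; "qvel": joint speeds; "effort": joint torques, N m; "ee_pos": TCP position; "ee_rot": TCP orientation; "force": force on the tool from outside, world axes, zero at the start; "torque": the same for the moment, N m; "gripper_width": finger opening in mm.
Only numpy, scipy, OpenCV 4.12 (cv2) and the standard library are available. Lean on these libraries where they do the work, as an engineer would, in place of code of your own. Each camera call takes 0.05 s, during which the arm holds its last target.

## Task

Close the three open white canisters: put each of the three knobbed wooden lids on the canister of its own size (small, medium, large), plug down in the mouth and fully home so that it sits flat on the rim. Set the lids down, do not drop them, and do not push the canisters out of their places. Leave the coffee tamper and the black tumbler alone.

Things in the scene. Friction and masses are not known exactly. Their poses are not given: they have to be found in the camera images.
- canister_small: the small canister: white stoneware, open-topped straight cylinder, 76 mm across, 60 mm high, wall 5 mm, so the mouth's bore is 66 mm; loose, about 400 g, upright on the counter. Origin: centre of its underside; z up
- lid_small: the small lid: wood flange 76 mm wide, 6 thick; cork plug below, 63 wide, 12 deep, its lower 6 mm tapering to 55; upright steel cylinder knob on top, 24 wide, 30 tall; 60 g. Starts plug down on the counter. Origin: centre of plug's underside, z up (flange z 12 to 18 mm, knob 18 to 48). Fully home, flange on rim: origin 48 mm above the small canister's origin
- canister_medium: the medium canister: white stoneware, open-topped straight cylinder, 94 mm across, 75 mm high, wall 5 mm, so the mouth's bore is 84 mm; loose, about 600 g, upright on the counter. Origin: centre of its underside; z up
- lid_medium: the medium lid: wood flange 94 mm wide, 6 thick; cork plug below, 81 wide, 12 deep, its lower 6 mm tapering to 73; upright steel cylinder knob on top, 24 wide, 30 tall; 90 g. Starts plug down on the counter. Origin: centre of plug's underside, z up (flange z 12 to 18 mm, knob 18 to 48). Fully home, flange on rim: origin 63 mm above the medium canister's origin
- canister_large: the large canister: white stoneware, open-topped straight cylinder, 112 mm across, 90 mm high, wall 5 mm, so the mouth's bore is 102 mm; loose, about 850 g, upright on the counter. Origin: centre of its underside; z up
- lid_large: the large lid: wood flange 112 mm wide, 6 thick; cork plug below, 99 wide, 12 deep, its lower 6 mm tapering to 91; upright steel cylinder knob on top, 24 wide, 30 tall; 130 g. Starts plug down on the counter. Origin: centre of plug's underside, z up (flange z 12 to 18 mm, knob 18 to 48). Fully home, flange on rim: origin 78 mm above the large canister's origin
- tamper: bystander: coffee tamper, steel disc 58 mm across and 22 mm high with a black bulbous handle, 85 mm high in all, standing upright. Origin: centre of its underside; z up
- tumbler: bystander: empty black plastic tumbler, open-topped, 76 mm across the mouth, 90 mm high, standing upright. Origin: centre of its underside; z up
Not all that is in view belongs to the job. What is shaped like the lid_small but orange is not meant.

How it is judged (in metres and radians):
At the end, for the whole second after the job is handed in: Each lid is on the canister of its own size: centred within 6 mm, its height within 4 mm of fully home, lid and canister level within 0.08 rad, lid released and at rest (horizontal distance between lid_small and canister_small below 0.006 m and z of lid_small in the frame of canister_small between 0.044 and 0.052 m and angle between each of lid_small, canister_small, lid_medium, canister_medium, lid_large, canister_large's own z axis and vertical below 0.08 rad and linear speed of each of lid_small, lid_medium, lid_large below 0.02 m/s and contact force between the fingers and lid_small below 0.1 N and horizontal distance between lid_medium and canister_medium below 0.006 m and z of lid_medium in the frame of canister_medium between 0.059 and 0.067 m and contact force between the fingers and lid_medium below 0.1 N and horizontal distance between lid_large and canister_large below 0.006 m and z of lid_large in the frame of canister_large between 0.074 and 0.082 m and contact force between the fingers and lid_large below 0.1 N); the robot touches nothing.
It fails at once if a lid is dropped (falls freely by more than about 25 mm) ((linear speed of lid_small above 0.7 m/s and contact force between the fingers and lid_small below 0.05 N) or (linear speed of lid_medium above 0.7 m/s and contact force between the fingers and lid_medium below 0.05 N) or (linear speed of lid_large above 0.7 m/s and contact force between the fingers and lid_large below 0.05 N)).
It fails at once if a canister is pushed more than 40 mm from its place (distance of any of canister_small, canister_medium, canister_large from where it was at the start of the episode above 0.04 m).
It fails at once if the tamper is moved by more than 30 mm or tipped over ((distance of tamper from where it was at the start of the episode above 0.03 m or angle between tamper's own z axis and vertical above 0.4 rad)).
It fails at once if the tumbler is moved by more than 30 mm or tipped over ((distance of tumbler from where it was at the start of the episode above 0.03 m or angle between tumbler's own z axis and vertical above 0.4 rad)).
It also fails if it takes over 109 s, if anything falls off the work surface, if the arm or the gripper's body presses on something with over 40 N, if the wrist force passes 120 N, or if a joint passes its speed limit or range.

## Working session

There is one attempt and no reset: what is moved stays moved. The work goes in short steps, Python scripts to look and compute and a tool call to move; the robot and the scene stay as the last step left them, time stands still between calls to the robot, and variables do not carry over. Pictures are saved under pics/ and viewed, and the job is handed in when it is done.

Besides the shell and the picture viewer there is one more tool, called after "Emit:" by a JSON object that holds its "method" and its "body". jog_arm: Moves the arm, as the interface text tells. Its arguments: {"type":"object","properties":{"deltas":{"type":"array"},"grip_force":{"type":"number"}},"required":["deltas"]}

```bash
mkdir -p pics
cat > h.py <<'E'
from workcell import env
import numpy as np, cv2
from scipy.spatial.transform import Rotation as R
def snap(n,f):
    im=env.grab_frame(n); cv2.imwrite('pics/'+f,im[:,:,::-1]); return im
def cam(n):
    p=env.camera_params(n); return p
def ray(p,u,v,z):
    d=np.array([(u-p['cx'])/p['fx'],(v-p['cy'])/p['fy'],1.0])
    M=R.from_euler('xyz',p['orientation'],degrees=True).as_matrix()
    d=M@d; o=np.array(p['xyz']); return o+d*(z-o[2])/d[2]
def proj(p,X):
    M=R.from_euler('xyz',p['orientation'],degrees=True).as_matrix()
    c=(np.array(X)-np.array(p['xyz']))@M
    return np.stack([c[...,0]/c[...,2]*p['fx']+p['cx'],c[...,1]/c[...,2]*p['fy']+p['cy']],-1)
E
python3 - <<'E'
from h import *
print(env.nose_length, env.state())
for n in ['scene','side','wrist']:
    print(n,env.camera_params(n)); snap(n,n+'0.png')
for l in ['canister_small','canister_medium','canister_large','lid_small','lid_medium','lid_large','tamper','tumbler']:
    for n in ['scene','side']:
        print(l,n,[(np.round(d['xyz']).tolist(),round(d['conf'],2)) for d in env.look_for(n,l)][:4])
E
```

```text
17.0 {'time_s': 0.0, 'qpos': array([ 6.23974660e+01,  1.83502703e+01,  8.97053503e+01,  1.11462958e-03,
        7.20418757e+01, -1.14589119e+00]), 'qvel': array([ 0.10481777, -0.12104026, -0.05911305,  0.04004665, -0.01908994,
       -0.07549281]), 'effort': array([-1.17274503e-03, -4.12460947e+01, -2.31975996e+01,  7.26112607e-02,
        4.57496429e-02, -1.34674374e-04]), 'ee_pos': array([255.93938157, 514.34772564, 210.04116164]), 'ee_rot': array([-1.79902544e+02, -3.00928274e-03,  1.53543010e+02]), 'force': array([0.41225097, 0.05488706, 0.41707194]), 'torque': array([ 0.00520558, -0.06081302,  0.06149892]), 'gripper_width': 91.48867002547682}
scene {'fx': 508.48403887108213, 'fy': 508.48403887108213, 'cx': 325.1519870998477, 'cy': 238.44783024438823, 'xyz': array([1098.63030259,  903.98499369,  670.91147256]), 'orientation': array([-120.93718575,   -0.76515743,  144.89968947])}
side {'fx': 535.5377021571057, 'fy': 535.5377021571057, 'cx': 317.3234425564805, 'cy': 239.64121521908672, 'xyz': array([ 324.69271624, -964.5735657 , 1090.51866362]), 'orientation': array([-135.70294024,
[... 555 characters left out ...]
 0.68)]
canister_large side [([459.0, -107.0, 49.0], 0.66)]
lid_small scene [([409.0, 422.0, 18.0], 0.9), ([647.0, 386.0, 19.0], 0.84), ([559.0, 516.0, 18.0], 0.82), ([523.0, 393.0, 18.0], 0.65)]
lid_small side [([398.0, 404.0, 12.0], 0.88), ([645.0, 364.0, 17.0], 0.83), ([547.0, 497.0, 15.0], 0.78), ([514.0, 377.0, 21.0], 0.73)]
lid_medium scene [([387.0, 277.0, 16.0], 0.78)]
lid_medium side [([375.0, 258.0, 19.0], 0.72)]
lid_large scene [([666.0, -124.0, 18.0], 0.87)]
lid_large side [([659.0, -139.0, 17.0], 0.94)]
tamper scene [([558.0, -387.0, 23.0], 0.57)]
tamper side [([552.0, -407.0, 23.0], 0.69)]
tumbler scene [([371.0, -268.0, 75.0], 0.9)]
tumbler side [([365.0, -277.0, 56.0], 0.85)]
```

View pics/scene0.png

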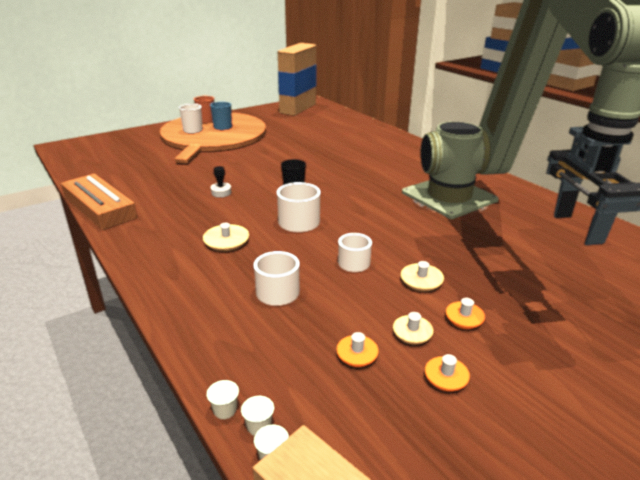

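View pics/side0.png

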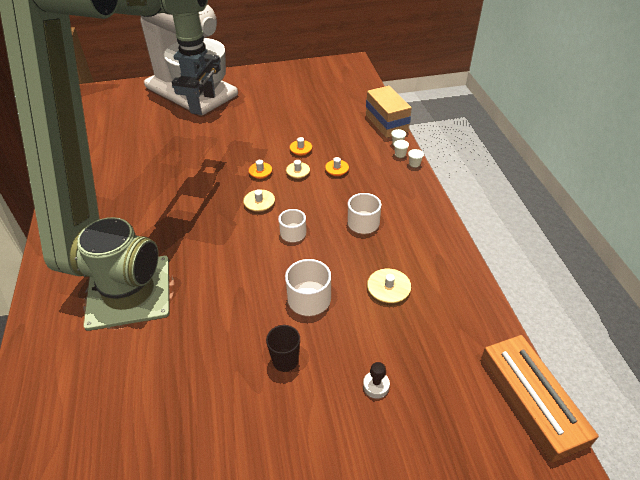

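View pics/wrist0.png

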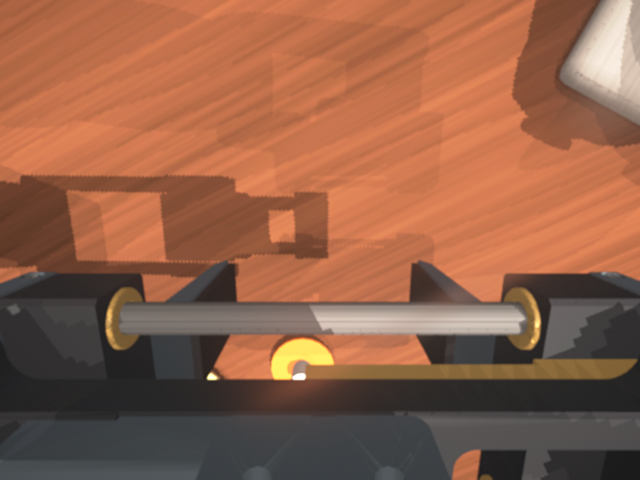

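The scene view shows the wooden lids at (422,277) medium, (413,328) small and (226,237) large. The three orange lids at (465,314), (447,373) and (358,350) are decoys. The canisters are at (355,252) small, (277,278) medium and (299,206) large. Next I'll fit silhouettes.

```bash
cat > meas.py <<'E'
from h import *
from scipy.optimize import minimize
G={'cs':('c',76,60),'cm':('c',94,75),'cl':('c',112,90),'ls':('l',76,18),'lm':('l',94,18),'ll':('l',112,18)}
t=np.linspace(0,2*np.pi,120,endpoint=False)
def sil(p,k,xy,z0=0,S=8,shape=(480,640)):
    kind,D,H=G[k]; r=D/2
    def ring(r,z): return np.stack([xy[0]+r*np.cos(t),xy[1]+r*np.sin(t),0*t+z+z0],-1)
    m=np.zeros(shape,np.uint8)
    hs=[np.vstack([ring(r,0),ring(r,H)])] if kind=='c' else [np.vstack([ring(r,12),ring(r,18)]),np.vstack([ring(12,18),ring(12,48)])]
    for h in hs:
        q=cv2.convexHull(proj(p,h).astype(np.float32)); cv2.fillPoly(m,[np.round(q*16).astype(np.int32)],255,shift=4,lineType=cv2.LINE_AA)
    return m
def seg(im,k):
    hsv=cv2.cvtColor(im,cv2.COLOR_RGB2HSV); h,s,v=cv2.split(hsv)
    w=((s<70)&(v>90)) 
    if G[k][0]=='l': w=w|((h>=19)&(h<=34)&(s<200)&(v>110))
    return w.astype(np.uint8)*255
def fit(p,im,k,xy0,z0=0):
    m0=sil(p,k,xy0,z0); roi=cv2.dilate(m0,np.ones((25,25)))
    m=cv2.bitwise_and(seg(im,k),roi)
    m=cv2.morphologyEx(m,cv2.MORPH_CLOSE,np.ones((5,5)))
    n,lab,st,_=cv2.connectedComponentsWithStats(m); j=1+np.argmax(st[1:,4]); m=(lab==j).astype(np.uint8)*255
    cs,_=cv2.findContours(m,cv2.RETR_EXTERNAL,cv2.CHAIN_APPROX_NONE); m=cv2.drawContours(m*0,cs,-1,255,-1)
    f=lambda x: np.abs(sil(p,k,x,z0).astype(float)-m).sum()/255
    r=minimize(f,xy0,method='Nelder-Mead',options=dict(initial_simplex=[xy0,[xy0[0]+8,xy0[1]],[xy0[0],xy0[1]+8]],xatol=.05))
    return r.x,r.fun,(m>0).sum(),m
E
python3 - <<'E'
from meas import *
g={'cs':(458,120),'cm':(667,120),'cl':(463,-97),'ls':(518,385),'lm':(381,267),'ll':(662,-131)}
for n in ['scene','side']:
    im=cv2.imread(f'pics/{n}0.png')[:,:,::-1].copy(); o=im.copy()
    for k in g:
        x,e,a,m=fit(cam(n),im,k,g[k]); x,e,a,m=fit(cam(n),im,k,x); print(n,k,np.round(x,1),'err %.0f of %d'%(e,a))
        cs,_=cv2.findContours((sil(cam(n),k,x)>127).astype(np.uint8),0,1); cv2.drawContours(o,cs,-1,(0,0,255),1)
    c=o[120:320,180:500] if n=='scene' else o[120:320,220:440]
    cv2.imwrite(f'pics/fit_{n}.png',cv2.resize(c,None,fx=2.5,fy=2.5,interpolation=0)[:,:,::-1])
E
```

```text
scene cs [452.5 117.8] err 120 of 1098
scene cm [662.8 117.8] err 152 of 2102
scene cl [ 452.4 -125.5] err 130 of 1866
scene ls [515.6 385.2] err 105 of 895
scene lm [375.4 267.8] err 91 of 889
scene ll [ 662.3 -138.2] err 85 of 894
side cs [459.  127.6] err 90 of 774
side cm [667.5 125.7] err 116 of 1161
side cl [ 458.6 -116.5] err 146 of 2191
side ls [520.7 391.9] err 67 of 299
side lm [379.6 272.7] err 79 of 522
side ll [ 666.6 -131.9] err 100 of 1185
```

View pics/fit_scene.png

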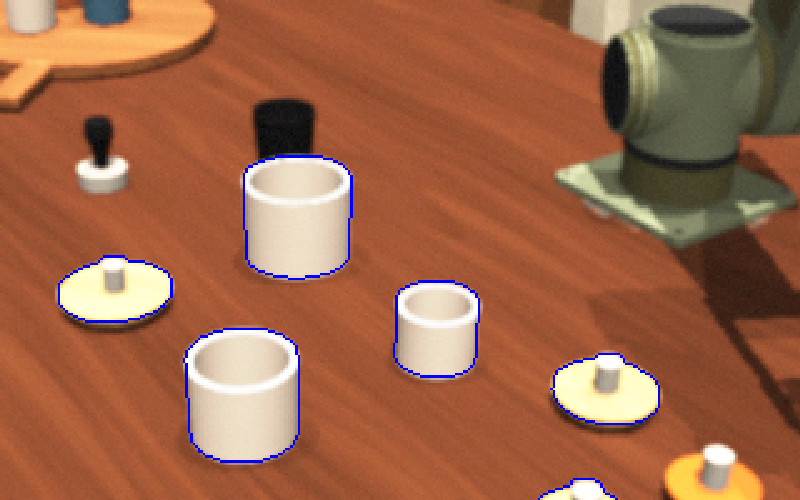

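View pics/fit_side.png

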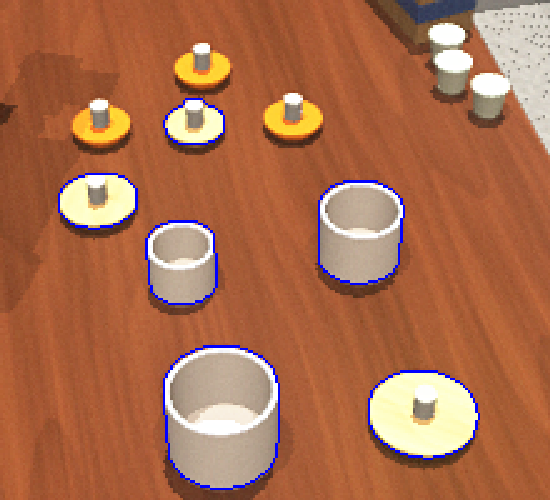

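Emit:
{"method": "jog_arm", "body": {"deltas": [[[-0.035,-0.009,0,7,0.05],[-0.07,-0.018,0,14,0.05],[-0.105,-0.027,0,21,0.05],[-0.14,-0.036,0,28,0.05],[-0.175,-0.045,0,35,0.05],[-0.21,-0.055,0,42,0.05],[-0.245,-0.064,0,49,0.05],[-0.28,-0.073,0,56,0.05],[-0.315,-0.082,0,63,0.05],[-0.339,-0.088,0,63.54,0.05],[-0.339,-0.088,0,63.54,0.05],[-0.339,-0.088,0,63.54,0.05],[-0.339,-0.088,0,63.54,0.05]]], "grip_force": 20}}

```text
time_s: 2.03
ee_pos: [519.9, 285.2, 210.7]
ee_rot: [-180.0, -0.0, 90.0]
force: [-0.4, 0.3, 0.4]
gripper_width: 50.1
```

```bash
cat > w.py <<'E'
from meas import *
import sys
def look(f,ks):
    s=env.state(); p=cam('wrist'); im=snap('wrist',f); im=np.ascontiguousarray(im); o=im.copy()
    print('t',s['time_s'],'tcp',np.round(s['ee_pos'],1),'rot',np.round(s['ee_rot'],2))
    for k,g in ks.items():
        x,e,a,m=fit(p,im,k,g[:2],*(g[2:])); x,e,a,m=fit(p,im,k,x,*g[2:])
        print(k,np.round(x,1),'err %.0f of %d'%(e,a))
        cs,_=cv2.findContours((sil(p,k,x,*g[2:])>127).astype(np.uint8),0,1); cv2.drawContours(o,cs,-1,(0,0,255),1)
    cv2.imwrite('pics/fit_'+f,o[:,:,::-1])
E
python3 -c "
from w import *
look('w1.png',{'ls':(518,388)})"
```

```text
t 2.0333 tcp [519.9 285.2 210.7] rot [-1.7995e+02 -2.0000e-02  9.0010e+01]
ls [520.7 386.9] err 132 of 4731
```

View pics/fit_w1.png

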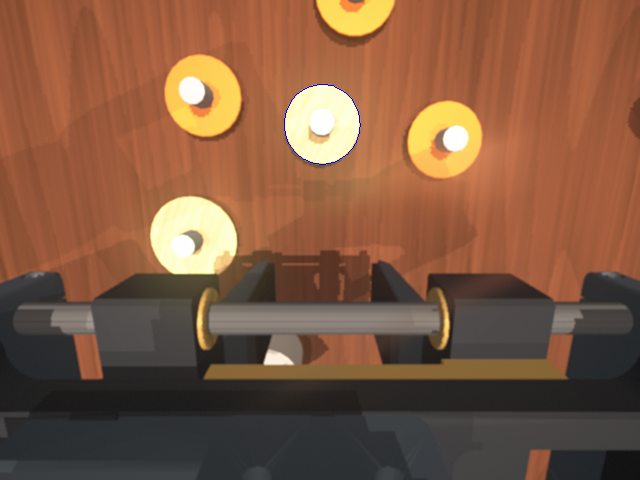

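Emit:
{"method": "jog_arm", "body": {"deltas": [[[-0.03,-0.008,0,0,0.05],[-0.07,-0.017,0,0,0.05],[-0.11,-0.027,0,0,0.05],[-0.15,-0.036,0,0,0.05],[-0.19,-0.046,0,0,0.05],[-0.23,-0.056,0,0,0.05],[-0.264,-0.064,0,0,0.05],[-0.264,-0.064,0,0,0.05],[-0.264,-0.064,0,0,0.05],[-0.264,-0.064,0,0,0.05]]]}}

```text
time_s: 2.92
ee_pos: [456.6, 22.1, 211.2]
ee_rot: [179.9, -0.1, 90.1]
force: [0.8, 0.2, 0.2]
gripper_width: 49.7
```

```bash
python3 -c "
from w import *
look('w2.png',{'cs':(456,122)})"
```

```text
t 2.9167 tcp [456.6  22.1 211.2] rot [ 1.7994e+02 -5.0000e-02  9.0060e+01]
cs [458.7 121.3] err 580 of 6706
```

Emit:
{"method": "jog_arm", "body": {"deltas": [[[0,0.03,0,0,0.05],[0,0.07,0,0,0.05],[0,0.11,0,0,0.05],[0,0.15,0,0,0.05],[0,0.19,0,0,0.05],[0,0.209,0,0,0.05],[0,0.209,0,0,0.05],[0,0.209,0,0,0.05],[0,0.209,0,0,0.05]]]}}

```text
time_s: 3.72
ee_pos: [664.5, 22.5, 210.3]
ee_rot: [-179.9, -0.0, 90.1]
force: [-0.4, 0.6, 0.5]
gripper_width: 50.2
```

```bash
python3 -c "
from w import *
look('w3.png',{'cm':(665,122)})"
```

```text
t 3.7167 tcp [664.5  22.5 210.3] rot [-1.7989e+02 -1.0000e-02  9.0120e+01]
cm [667.2 118.8] err 1363 of 11651
```

Emit:
{"method": "jog_arm", "body": {"deltas": [[[-0.03,0,0,0,0.05],[-0.07,0,0,0,0.05],[-0.11,0,0,0,0.05],[-0.15,0,0,0,0.05],[-0.19,0,0,0,0.05],[-0.23,0,0,0,0.05],[-0.257,0,0,0,0.05],[-0.257,0,0,0,0.05],[-0.257,0,0,0,0.05],[-0.257,0,0,0,0.05]]]}}

```text
time_s: 4.6
ee_pos: [664.9, -234.9, 211.4]
ee_rot: [180.0, -0.1, 90.0]
force: [-0.6, 0.9, -0.1]
gripper_width: 49.9
```

```bash
python3 -c "
from w import *
look('w4.png',{'ll':(664,-135)})"
```

```text
t 4.6 tcp [ 664.9 -234.9  211.4] rot [ 1.7999e+02 -5.0000e-02  9.0010e+01]
ll [ 667.1 -135.5] err 344 of 10010
```

Emit:
{"method": "jog_arm", "body": {"deltas": [[[0.0,-0.03,0,0,0.05],[0.0,-0.07,0,0,0.05],[0.0,-0.11,0,0,0.05],[0.0,-0.15,0,0,0.05],[0.014,-0.19,0,0,0.05],[0.014,-0.209,0,0,0.05],[0.014,-0.209,0,0,0.05],[0.014,-0.209,0,0,0.05],[0.014,-0.209,0,0,0.05]]]}}

```text
time_s: 5.4
ee_pos: [457.6, -221.4, 211.5]
ee_rot: [179.9, 0.0, 90.1]
force: [-0.1, -0.9, 0.3]
gripper_width: 50.2
```

```bash
python3 -c "
from w import *
look('w5.png',{'cl':(456,-121)})"
cd pics; python3 -c "
import cv2,numpy as np
a=[cv2.imread('fit_w%d.png'%i)[:280] for i in (2,3,4,5)]
cv2.imwrite('q.png',cv2.resize(np.vstack([np.hstack(a[:2]),np.hstack(a[2:])]),(800,350)))"
```

```text
t 5.4 tcp [ 457.6 -221.4  211.5] rot [1.7988e+02 4.0000e-02 9.0080e+01]
cl [ 458.4 -121.8] err 512 of 16492
```

View pics/q.png

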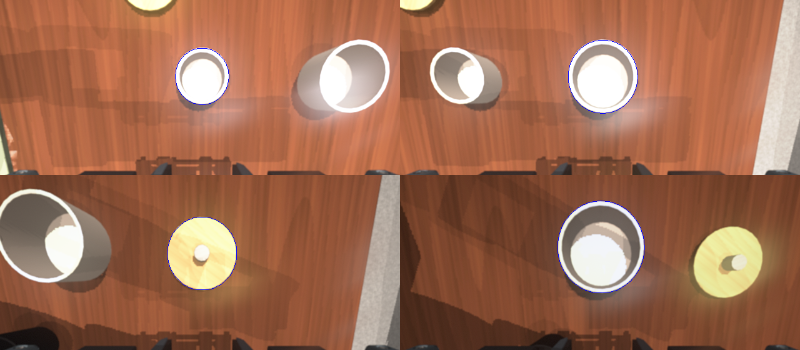

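```bash
cd pics; python3 -c "
import cv2,numpy as np
a=cv2.imread('fit_w2.png')[50:200,250:400];b=cv2.imread('fit_w3.png')[50:200,250:400]
cv2.imwrite('q2.png',cv2.resize(np.hstack([a,b]),(800,400),interpolation=0))"
```

```text
(no output)
```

View pics/q2.png

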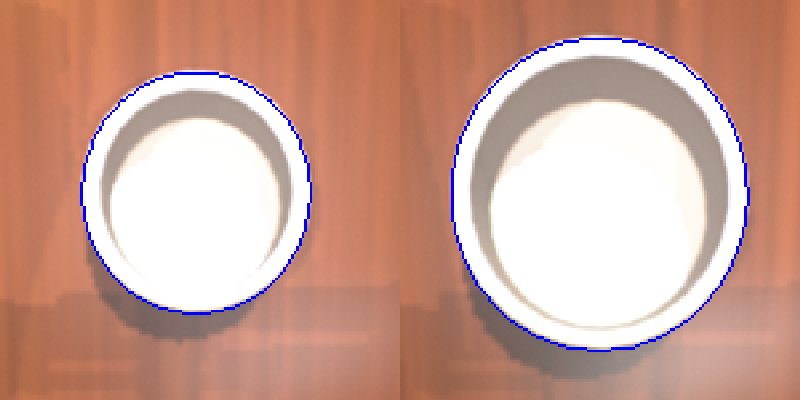

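```bash
python3 -c "
from w import *
for i in range(6):
    s=env.state();p=cam('wrist'); print(np.round(s['ee_pos'],2),np.round(p['xyz'],2),np.round(p['orientation'],2)); env.grab_frame('wrist')
look('w6.png',{'cl':(456,-121),'ll':(667,-135)})
"
```

```text
[ 457.9  -221.62  211.18] [ 459.07 -155.23  384.82] [ 1.6611e+02 -1.4000e-01  3.0000e-02]
[ 457.88 -221.77  210.89] [ 459.18 -155.41  384.56] [ 1.6612e+02 -1.0000e-01  2.0000e-02]
[ 457.74 -221.88  210.67] [ 459.15 -155.54  384.36] [ 1.6613e+02 -7.0000e-02  1.0000e-02]
[ 457.54 -221.91  210.52] [ 459.04 -155.63  384.23] [ 1.6614e+02 -5.0000e-02  0.0000e+00]
[ 457.35 -222.01  210.47] [ 458.9  -155.7   384.16] [ 1.6615e+02 -3.0000e-02 -1.0000e-02]
[ 457.16 -222.02  210.44] [ 458.75 -155.74  384.14] [ 1.6615e+02 -3.0000e-02 -2.0000e-02]
t 5.75 tcp [ 457.  -222.   210.4] rot [-1.7997e+02 -2.0000e-02  9.0020e+01]
cl [ 458.4 -121.9] err 513 of 16609
ll [ 666. -136.] err 399 of 10381
```

Emit:
{"method": "jog_arm", "body": {"deltas": [[[0.015,0.036,0,0,0.05],[0.03,0.072,0,0,0.05],[0.045,0.108,0,0,0.05],[0.06,0.144,0,0,0.05],[0.075,0.18,0,0,0.05],[0.0864,0.2103,0.01,0,0.05],[0.0864,0.2103,0.04,0,0.05],[0.0864,0.2103,0.08,0,0.05],[0.0864,0.2103,0.12,0,0.05],[0.0864,0.2103,0.145,0,0.05],[0.0864,0.2103,0.16,0,0.05],[0.0864,0.2103,0.17,0,0.05],[0.0864,0.2103,0.172,0,0.05],[0.0864,0.2103,0.172,0,0.05],[0.0864,0.2103,0.172,0,0.05]]]}}

```text
time_s: 7.05
ee_pos: [667.9, -135.9, 40.2]
ee_rot: [179.9, 0.0, 90.0]
force: [-0.3, 0.3, 1.3]
gripper_width: 49.9
```

```bash
python3 -c "
from h import *
snap('side','s1.png');snap('wrist','w7.png')
im=cv2.imread('pics/s1.png')[200:380,260:500];cv2.imwrite('pics/s1c.png',cv2.resize(im,(800,600)))
print(env.state()['ee_pos'],env.state()['force'])"
```

```text
[ 667.91882845 -135.90472582   40.6026162 ] [-0.29987734 -0.22070386  0.16269534]
```

View pics/s1c.png

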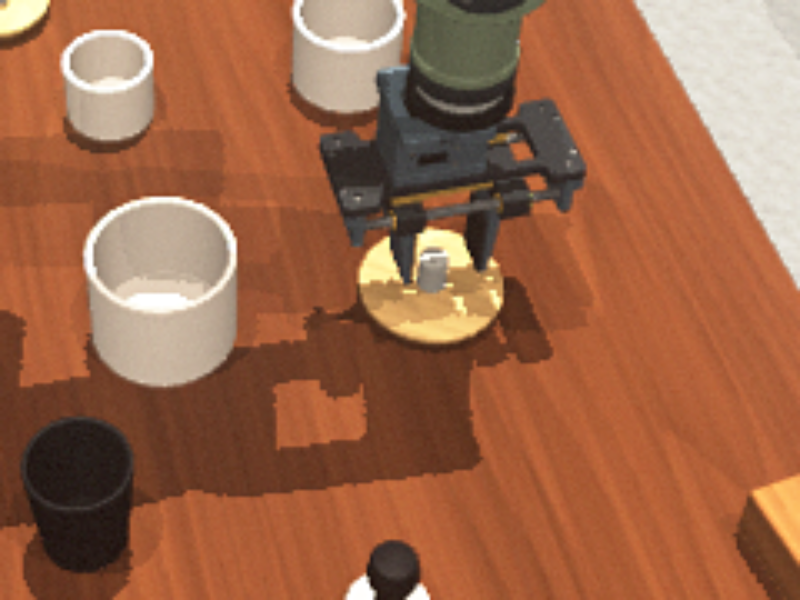

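View pics/w7.png

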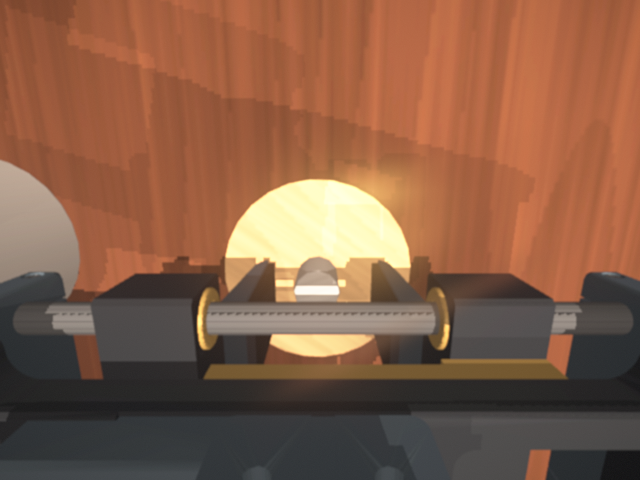

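Emit:
{"method": "jog_arm", "body": {"deltas": [[[0,0,0,0,0.04],[0,0,0,0,0.03],[0,0,0,0,0.02],[0,0,0,0,0.015],[0,0,0,0,0.015],[0,0,0,0,0.015],[0,0,0,0,0.015],[0,0,0,0,0.015],[0,0,-0.005,0,0.015],[0,0,-0.015,0,0.015],[0,0,-0.03,0,0.015],[0,0,-0.05,0,0.015],[0,0,-0.075,0,0.015],[0,0,-0.1,0,0.015],[0,0,-0.12,0,0.015],[0,0,-0.13,0,0.015],[0,0,-0.13,0,0.015],[0,0,-0.13,0,0.015]]], "grip_force": 25}}

```text
time_s: 8.65
ee_pos: [666.7, -135.6, 168.7]
ee_rot: [180.0, -0.0, 90.0]
force: [0.4, 1.0, -2.1]
gripper_width: 22.3
```

```bash
python3 -c "
from h import *
print(env.state()['ee_pos'],env.state()['force'])
snap('wrist','w8.png')
snap('side','s2.png')
im=cv2.imread('pics/s2.png')[100:340,260:500];cv2.imwrite('pics/s2c.png',cv2.resize(im,(600,600)))
"
```

```text
[ 666.71478762 -135.5925626   168.71973683] [ 0.35436994  0.98295423 -2.07330364]
```

View pics/w8.png

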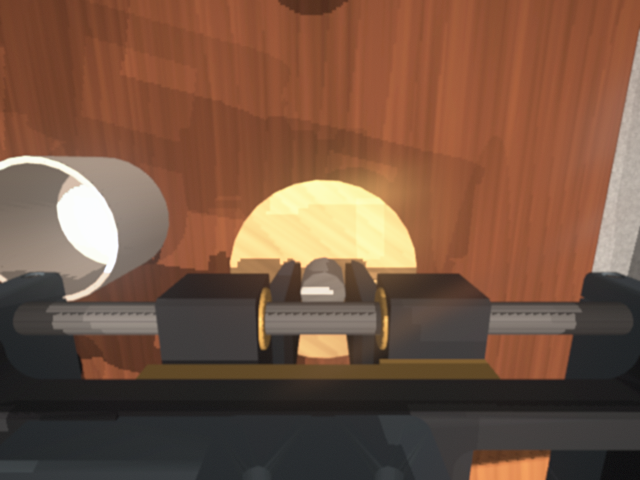

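View pics/s2c.png

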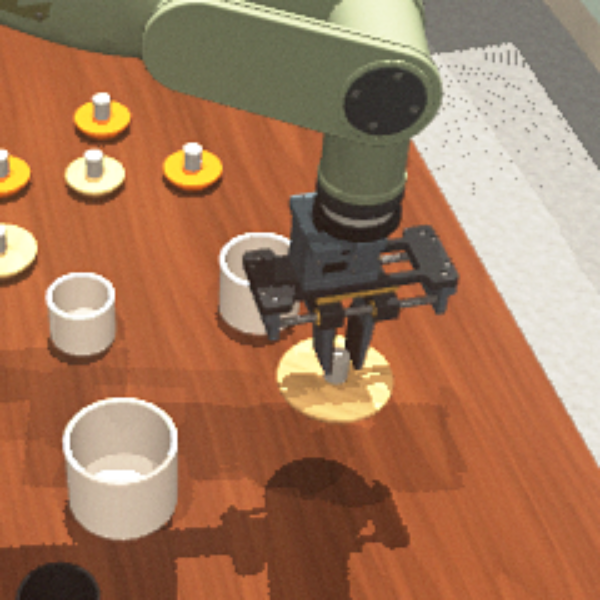

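```bash
cat > arc.py <<'E'
from meas import *
from scipy.optimize import least_squares
def arc(f,p,k,z0,rows,xy0):
    im=cv2.imread('pics/'+f)[:,:,::-1].copy(); h,s,v=cv2.split(cv2.cvtColor(im,cv2.COLOR_RGB2HSV))
    m=((h>=14)&(h<=34)&(v>150)&(s<170)).astype(np.uint8)
    L=[];
    for r in range(*rows):
        c=np.nonzero(m[r,150:500])[0]+150
        if len(c)>20: L+= [(c.min()-.5,r),(c.max()+.5,r)]
    L=np.array(L,float); D=G[k][1]/2
    def pts(x):  # back-project onto flange-top plane
        return np.array([ray(p,u,v,z0+18)[:2] for u,v in L])
    P=pts(0)
    r=least_squares(lambda x: np.hypot(*(P-x).T)-D,xy0,loss='soft_l1'); print('centre',np.round(r.x,1),'rms',np.sqrt(np.mean(r.fun**2)),len(L)); return r.x
E
python3 -c "
from arc import *
arc('w8.png',cam('wrist'),'ll',129.5,(184,250),(666,-135))
arc('w8.png',cam('wrist'),'ll',131,(184,250),(666,-135))
arc('w8.png',cam('wrist'),'ll',131,(184,220),(666,-135))
"
```

```text
centre [ 667.8 -134.7] rms 16.677003630832335 132
centre [ 667.8 -134.9] rms 16.523424389536736 132
centre [ 668.5 -133.3] rms 22.214974870481846 72
```

Run:
```python
import re
s=open('arc.py').read()
s=s.replace("    L=[];","    n,lab,st,_=cv2.connectedComponentsWithStats(cv2.morphologyEx(m,cv2.MORPH_OPEN,np.ones((5,5))));m=(lab==1+np.argmax(st[1:,4]));cv2.imwrite('pics/mask.png',m*255)\n    L=[];")
s=s.replace("(h>=14)&(h<=34)&(v>150)&(s<170)","(h>=15)&(h<=34)&(v>200)")
open('arc.py','w').write(s)
from arc import *
for z in(129.5,131):arc('w8.png',cam('wrist'),'ll',z,(186,250),(666,-135))
im=cv2.imread('pics/w8.png')[:,:,::-1].copy();h=cv2.cvtColor(im,cv2.COLOR_RGB2HSV)
print(h[210,205:260:5].tolist(),h[210,380:440:5].tolist())
```

```text
centre [ 667.6 -135.6] rms 0.4376434297868703 128
centre [ 667.7 -135.7] rms 0.5427774857899347 128
[[10, 156, 132], [9, 156, 141], [9, 157, 145], [10, 160, 156], [10, 157, 148], [10, 158, 147], [10, 157, 145], [10, 157, 151], [10, 157, 145], [10, 154, 142], [24, 99, 254]] [[25, 88, 253], [23, 100, 252], [24, 95, 253], [13, 147, 174], [13, 151, 166], [13, 150, 162], [12, 148, 158], [12, 150, 158], [12, 150, 153], [12, 152, 151], [11, 153, 155], [11, 156, 159]][ WARN:0@0.133] global loadsave.cpp:1063 imwrite_ Unsupported depth image for selected encoder is fallbacked to CV_8U.
```

View pics/mask.png

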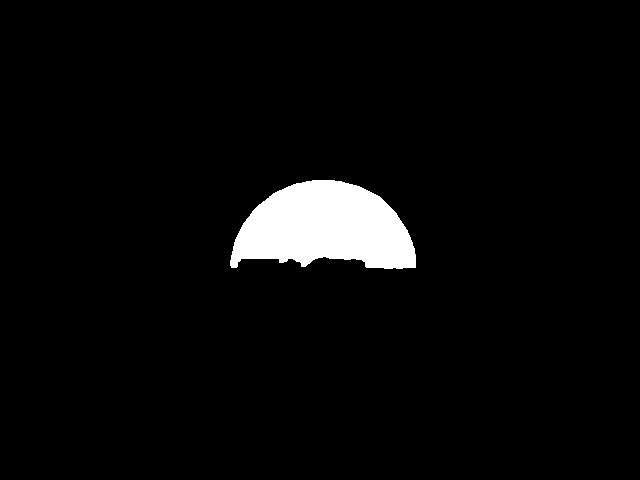

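Emit:
{"method": "jog_arm", "body": {"deltas": [[[0.001,-0.01,0,0,0.015],[0.002,-0.03,0,0,0.015],[0.004,-0.06,0,0,0.015],[0.006,-0.09,0,0,0.015],[0.008,-0.12,0,0,0.015],[0.01,-0.15,0,0,0.015],[0.012,-0.18,0,0,0.015],[0.0137,-0.2,0,0,0.015],[0.0137,-0.2085,0,0,0.015],[0.0137,-0.2092,0,0,0.015],[0.0137,-0.2092,0,0,0.015],[0.0137,-0.2092,0.005,0,0.015],[0.0137,-0.2092,0.015,0,0.015],[0.0137,-0.2092,0.025,0,0.015],[0.0137,-0.2092,0.032,0,0.015],[0.0137,-0.2092,0.034,0,0.015],[0.0137,-0.2092,0.034,0,0.015],[0.0137,-0.2092,0.034,0,0.015]]]}}

```text
time_s: 10.25
ee_pos: [458.2, -122.0, 134.8]
ee_rot: [180.0, -0.0, 90.0]
force: [0.5, -0.7, -1.3]
gripper_width: 22.5
```

Run:
```python
from arc import *
print(env.state()['ee_pos'],env.state()['force'])
p=cam('wrist');snap('wrist','w9.png'); arc('w9.png',p,'ll',96.,(186,250),(458,-121))
snap('side','s3.png');snap('scene','c3.png')
a=cv2.resize(cv2.imread('pics/s3.png')[200:350,230:380],(400,400));b=cv2.resize(cv2.imread('pics/c3.png')[120:270,230:380],(400,400))
cv2.imwrite('pics/q3.png',np.hstack([a,b]))
```

```text
[ 458.20487741 -122.00679206  134.81126335] [ 0.51670502 -0.67260207 -1.28617122]
centre [ 460.6 -120.7] rms 4.111674149840453 128[ WARN:0@1.441] global loadsave.cpp:1063 imwrite_ Unsupported depth image for selected encoder is fallbacked to CV_8U.
```

View pics/q3.png

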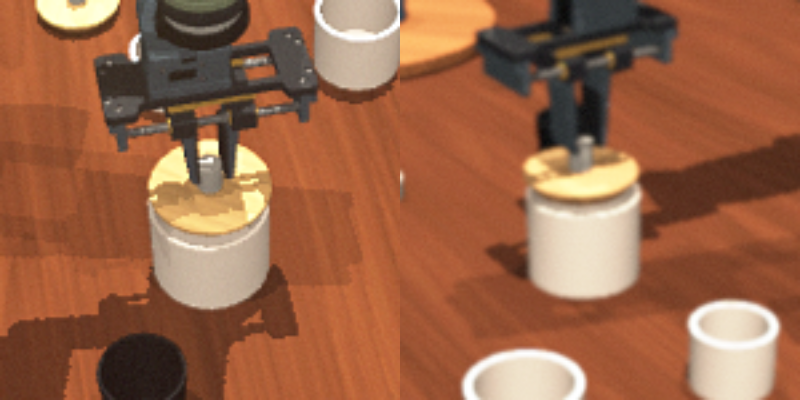

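View pics/w9.png

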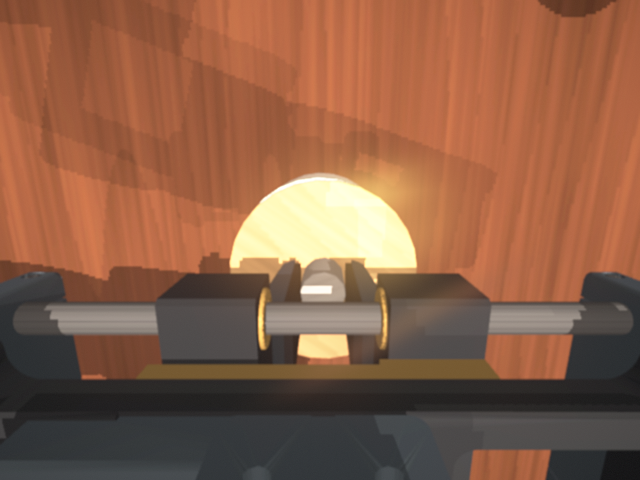

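Run:
```python
from meas import *
p=cam('wrist')
im=cv2.imread('pics/w9.png')
def ring(xy,r,z): return np.stack([xy[0]+r*np.cos(t),xy[1]+r*np.sin(t),0*t+z],-1)
big=cv2.resize(im[150:280,210:440],None,fx=3.4,fy=3.4,interpolation=0)
for xy,z,c in [((458.4,-121.9),90,(255,0,0)),((458.4,-121.9),114,(0,0,255)),((459.1,-122),114,(0,160,0))]:
    q=(proj(p,ring(xy,56,z))+.5-[210,150])*3.4
    cv2.polylines(big,[q.astype(int)],True,c,1)
cv2.imwrite('pics/q4.png',big)
```

```text
(no output)
```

View pics/q4.png

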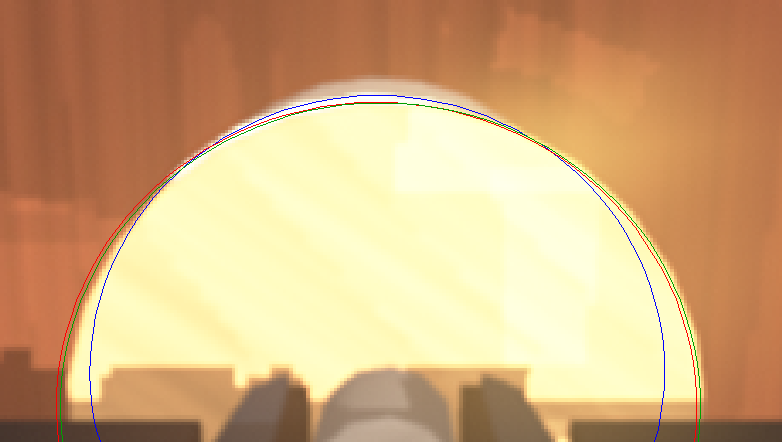

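Emit:
{"method": "jog_arm", "body": {"deltas": [[[0,-0.0005,0.003,0,0.015],[0,-0.0005,0.006,0,0.015],[0,-0.0005,0.009,0,0.015],[0,-0.0005,0.012,0,0.015],[0,-0.0005,0.014,0,0.015],[0,-0.0005,0.016,0,0.015],[0,-0.0005,0.016,0,0.015]]]}}

```text
time_s: 10.98
ee_pos: [456.7, -121.8, 118.3]
ee_rot: [-179.9, -0.0, 90.0]
force: [-0.9, -0.1, -1.4]
gripper_width: 22.4
```

Emit:
{"method": "jog_arm", "body": {"deltas": [[[0,0,0.001,0,0.015],[0,0,0.002,0,0.015],[0,0,0.003,0,0.015],[0,0,0.003,0,0.015],[0,0,0.003,0,0.015]]]}}

```text
time_s: 11.4
ee_pos: [456.9, -121.8, 117.0]
ee_rot: [180.0, -0.0, 90.0]
force: [-4.2, 1.2, 7.4]
gripper_width: 22.4
```

Emit:
{"method": "jog_arm", "body": {"deltas": [[[0,0,0,0,0.025],[0,0,0,0,0.035],[0,0,0,0,0.05],[0,0,0,0,0.05],[0,0,0,0,0.05],[0,0,0,0,0.05],[0,0,-0.02,0,0.05],[0,0,-0.05,0,0.05],[-0.02,0,-0.08,0,0.05],[-0.06,0,-0.095,0,0.05],[-0.1,0,-0.095,0,0.05],[-0.1,0,-0.095,0,0.05],[-0.1,0,-0.095,0,0.05]]]}}

```text
time_s: 12.48
ee_pos: [456.9, -223.4, 210.6]
ee_rot: [180.0, -0.0, 89.8]
force: [-1.2, 0.8, -1.3]
gripper_width: 49.7
```

Run:
```python
from w import *
look('w10.png',{'ll':(457.5,-122,78)})
snap('side','s4.png')
a=cv2.resize(cv2.imread('pics/s4.png')[200:350,230:380],(400,400));b=cv2.resize(cv2.imread('pics/fit_w10.png')[20:220,220:420],(400,400))
cv2.imwrite('pics/q5.png',np.hstack([a,b]))
```

```text
t 12.4833 tcp [ 456.9 -223.4  210.6] rot [ 1.80e+02 -2.00e-02  8.98e+01]
ll [ 459.2 -121.9] err 603 of 16541
```

View pics/q5.png

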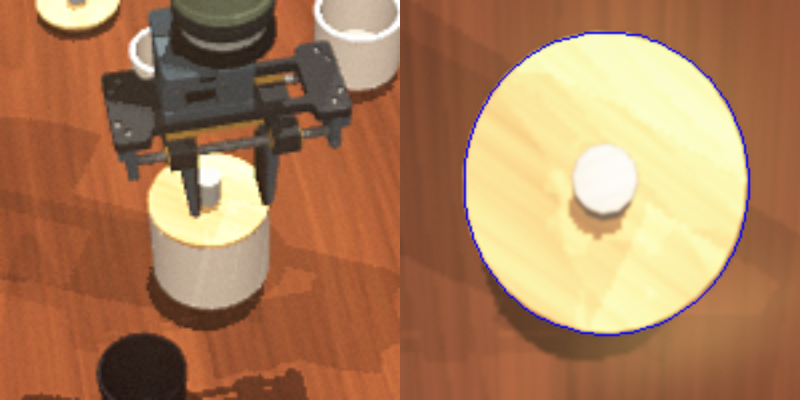

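Emit:
{"method": "jog_arm", "body": {"deltas": [[[0.03,0.026,0,0,0.05],[0.06,0.052,0,0,0.05],[0.09,0.078,0,0,0.05],[0.12,0.104,0,0,0.05],[0.15,0.13,0,0,0.05],[0.18,0.156,0,0,0.05],[0.21,0.182,0,0,0.05],[0.235,0.205,0,0,0.05],[0.241,0.21,0,0,0.05],[0.241,0.21,0,0,0.05],[0.241,0.21,0,0,0.05],[0.241,0.21,0,0,0.05],[0.241,0.21,0,0,0.05]]]}}

```text
time_s: 13.67
ee_pos: [666.0, 18.0, 211.2]
ee_rot: [-180.0, 0.0, 89.9]
force: [0.5, -0.5, -0.1]
gripper_width: 49.8
```

Run:
```python
from w import *
look('w11.png',{'cm':(667,120)})
```

```text
t 13.6667 tcp [666.   18.  211.2] rot [-1.7998e+02  2.0000e-02  8.9940e+01]
cm [667. 119.] err 1221 of 11559
```

Emit:
{"method": "jog_arm", "body": {"deltas": [[[0.02,-0.036,0,0,0.05],[0.04,-0.072,0,0,0.05],[0.06,-0.108,0,0,0.05],[0.08,-0.144,0,0,0.05],[0.1,-0.18,0,0,0.05],[0.12,-0.216,0,0,0.05],[0.14,-0.252,0,0,0.05],[0.15,-0.28,0,0,0.05],[0.15,-0.288,0,0,0.05],[0.15,-0.288,0,0,0.05],[0.15,-0.288,0,0,0.05],[0.15,-0.288,0,0,0.05],[0.15,-0.288,0,0,0.05]]]}}

```text
time_s: 14.8
ee_pos: [380.5, 168.6, 210.9]
ee_rot: [180.0, -0.0, 89.9]
force: [0.0, -0.1, 0.8]
gripper_width: 50.1
```

Run:
```python
from w import *
look('w12.png',{'lm':(378,270)})
a=cv2.imread('pics/fit_w11.png')[:240,120:520];b=cv2.imread('pics/fit_w12.png')[:240,120:520]
cv2.imwrite('pics/q6.png',np.hstack([a,b]))
```

```text
t 14.8 tcp [380.5 168.6 210.9] rot [179.96  -0.    89.9 ]
lm [380.1 268.1] err 150 of 7212
```

View pics/q6.png

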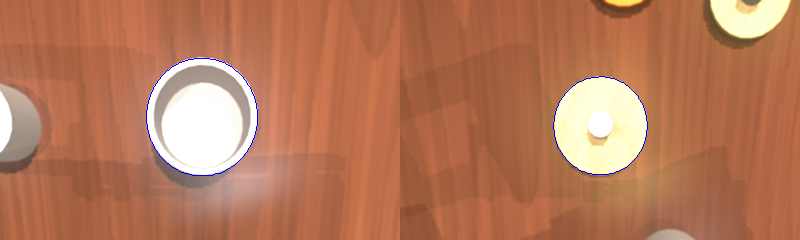

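Emit:
{"method": "jog_arm", "body": {"deltas": [[[0.03,0,0,0,0.05],[0.06,0,0,0,0.05],[0.09,0,0,0,0.05],[0.099,0,0.03,0,0.05],[0.099,0,0.07,0,0.05],[0.099,0,0.11,0,0.05],[0.099,0,0.14,0,0.05],[0.099,0,0.16,0,0.05],[0.099,0,0.17,0,0.05],[0.099,0,0.172,0,0.05],[0.099,0,0.172,0,0.05]]]}}

```text
time_s: 15.77
ee_pos: [379.5, 267.7, 38.0]
ee_rot: [-179.9, 0.1, 90.0]
force: [-0.1, 0.4, 0.1]
gripper_width: 50.1
```

Emit:
{"method": "jog_arm", "body": {"deltas": [[[0,0,0,0,0.04],[0,0,0,0,0.03],[0,0,0,0,0.02],[0,0,0,0,0.015],[0,0,0,0,0.015],[0,0,0,0,0.015],[0,0,0,0,0.015],[0,0,0,0,0.015],[0,0,-0.005,0,0.015],[0,0,-0.015,0,0.015],[0,0,-0.03,0,0.015],[0,0,-0.05,0,0.015],[0,0,-0.075,0,0.015],[0,0,-0.1,0,0.015],[0,0,-0.12,0,0.015],[0,0,-0.13,0,0.015],[0,0,-0.13,0,0.015],[0,0,-0.13,0,0.015]]], "grip_force": 25}}

```text
time_s: 17.27
ee_pos: [378.9, 268.0, 168.9]
ee_rot: [180.0, -0.0, 90.0]
force: [-0.2, -0.0, -1.9]
gripper_width: 22.6
```

Run:
```python
from arc import *
print(env.state()['ee_pos'],env.state()['force'])
p=cam('wrist');snap('wrist','w13.png'); arc('w13.png',p,'lm',130.,(202,250),(380,268))
```

```text
[378.91782302 267.96997957 168.8726082 ] [-0.17559799 -0.02680104 -1.89993327]
centre [380.6 267.6] rms 0.27929986903029846 96[ WARN:0@1.362] global loadsave.cpp:1063 imwrite_ Unsupported depth image for selected encoder is fallbacked to CV_8U.
```

View pics/w13.png

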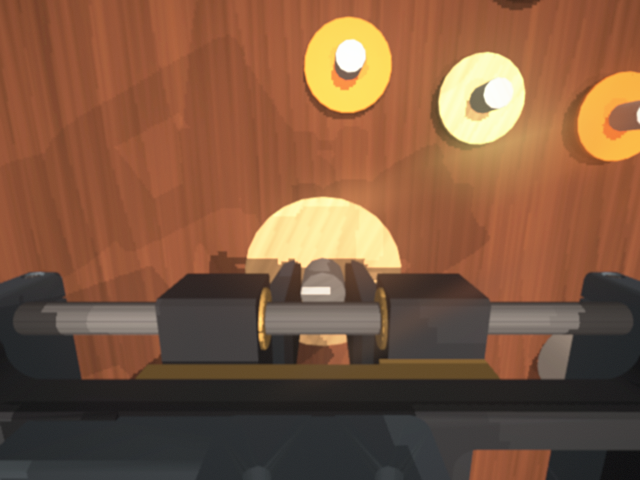

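Emit:
{"method": "jog_arm", "body": {"deltas": [[[-0.005,0.01,0,0,0.015],[-0.02,0.035,0,0,0.015],[-0.036,0.07,0,0,0.015],[-0.054,0.105,0,0,0.015],[-0.072,0.14,0,0,0.015],[-0.09,0.175,0,0,0.015],[-0.108,0.21,0,0,0.015],[-0.126,0.245,0,0,0.015],[-0.142,0.275,0,0,0.015],[-0.1485,0.2855,0,0,0.015],[-0.1487,0.2865,0,0,0.015],[-0.1487,0.2865,0,0,0.015],[-0.1487,0.2865,0.01,0,0.015],[-0.1487,0.2865,0.025,0,0.015],[-0.1487,0.2865,0.04,0,0.015],[-0.1487,0.2865,0.047,0,0.015],[-0.1487,0.2865,0.05,0,0.015],[-0.1487,0.2865,0.05,0,0.015],[-0.1487,0.2865,0.05,0,0.015]]]}}

```text
time_s: 18.9
ee_pos: [665.5, 119.8, 119.5]
ee_rot: [179.9, -0.0, 90.0]
force: [0.8, 0.4, -0.7]
gripper_width: 22.6
```

Run:
```python
from h import *
print(env.state()['ee_pos'],env.state()['force'])
snap('side','s5.png');snap('scene','c5.png')
a=cv2.resize(cv2.imread('pics/s5.png')[130:280,290:440],(400,400));b=cv2.resize(cv2.imread('pics/c5.png')[180:330,200:350],(400,400))
cv2.imwrite('pics/q7.png',np.hstack([a,b]))
```

```text
[665.5490287  119.84865482 119.48304363] [ 0.78985004  0.35859946 -0.7042769 ]
```

View pics/q7.png

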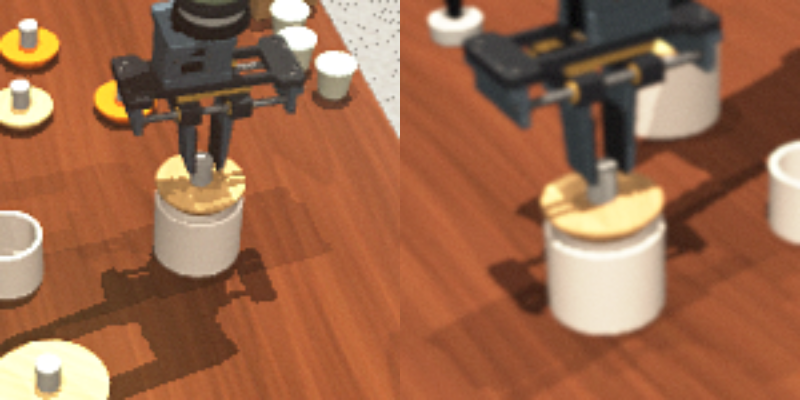

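Emit:
{"method": "jog_arm", "body": {"deltas": [[[0,0,0.003,0,0.015],[0,0,0.006,0,0.015],[0,0,0.009,0,0.015],[0,0,0.012,0,0.015],[0,0,0.014,0,0.015],[0,0,0.015,0,0.015],[0,0,0.015,0,0.015]]]}}

```text
time_s: 19.58
ee_pos: [665.4, 119.3, 103.4]
ee_rot: [-180.0, 0.0, 90.0]
force: [0.9, -0.8, -0.5]
gripper_width: 22.2
```

Emit:
{"method": "jog_arm", "body": {"deltas": [[[0,0,0.001,0,0.015],[0,0,0.002,0,0.015],[0,0,0.003,0,0.015],[0,0,0.003,0,0.015],[0,0,0.003,0,0.015]]]}}

```text
time_s: 20.0
ee_pos: [665.7, 119.4, 102.6]
ee_rot: [179.9, -0.0, 90.0]
force: [-2.6, -0.5, 5.5]
gripper_width: 22.1
```

Emit:
{"method": "jog_arm", "body": {"deltas": [[[0,0,0,0,0.025],[0,0,0,0,0.035],[0,0,0,0,0.05],[0,0,0,0,0.05],[0,0,0,0,0.05],[0,0,0,0,0.05],[0,0,-0.02,0,0.05],[0,0,-0.05,0,0.05],[-0.02,0,-0.085,0,0.05],[-0.06,0,-0.11,0,0.05],[-0.1,0,-0.11,0,0.05],[-0.1,0,-0.11,0,0.05],[-0.1,0,-0.11,0,0.05]]]}}

```text
time_s: 21.08
ee_pos: [665.7, 17.1, 211.3]
ee_rot: [179.9, 0.0, 89.8]
force: [0.4, 0.9, 0.3]
gripper_width: 49.8
```

Run:
```python
from w import *
look('w14.png',{'lm':(667,119,63)})
snap('side','s6.png')
a=cv2.resize(cv2.imread('pics/s6.png')[150:270,310:430],(400,400));b=cv2.resize(cv2.imread('pics/fit_w14.png')[20:220,220:420],(400,400))
cv2.imwrite('pics/q8.png',np.hstack([a,b]))
```

```text
t 21.0833 tcp [665.7  17.1 211.3] rot [179.95   0.    89.79]
lm [667.4 119.3] err 350 of 10521
```

View pics/q8.png

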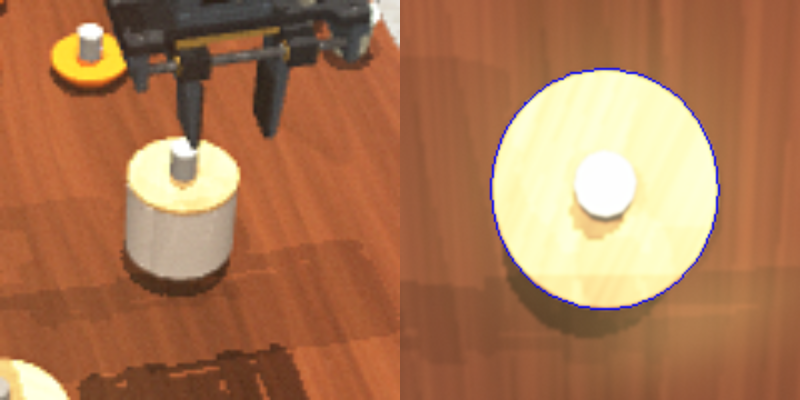

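Emit:
{"method": "jog_arm", "body": {"deltas": [[[0,-0.03,0,0,0.05],[0,-0.07,0,0,0.05],[0,-0.11,0,0,0.05],[0,-0.15,0,0,0.05],[0,-0.19,0,0,0.05],[0,-0.208,0,0,0.05],[0,-0.208,0,0,0.05],[0,-0.208,0,0,0.05],[0,-0.208,0,0,0.05],[0,-0.208,0,0,0.05]]]}}

```text
time_s: 22.02
ee_pos: [459.0, 19.9, 210.6]
ee_rot: [180.0, -0.0, 90.0]
force: [-1.0, 0.0, -0.3]
gripper_width: 49.7
```

Run:
```python
from w import *
look('w15.png',{'cs':(458,121)})
```

```text
t 22.0167 tcp [459.   19.9 210.6] rot [ 1.7998e+02 -1.0000e-02  9.0040e+01]
cs [458.7 121.8] err 106 of 6267
```

Emit:
{"method": "jog_arm", "body": {"deltas": [[[0.036,0.008,0,0,0.05],[0.072,0.016,0,0,0.05],[0.108,0.024,0,0,0.05],[0.144,0.032,0,0,0.05],[0.18,0.04,0,0,0.05],[0.216,0.05,0,0,0.05],[0.25,0.06,0,0,0.05],[0.268,0.062,0,0,0.05],[0.268,0.062,0,0,0.05],[0.268,0.062,0,0,0.05],[0.268,0.062,0,0,0.05],[0.268,0.062,0,0,0.05]]]}}

```text
time_s: 23.07
ee_pos: [519.6, 286.2, 210.7]
ee_rot: [-180.0, 0.0, 89.9]
force: [0.3, 0.1, -0.4]
gripper_width: 50.0
```

Run:
```python
from w import *
look('w16.png',{'ls':(520,387)})
```

```text
t 23.0667 tcp [519.6 286.2 210.7] rot [-1.7997e+02  3.0000e-02  8.9930e+01]
ls [520.7 386.8] err 124 of 4737
```

View pics/fit_w16.png

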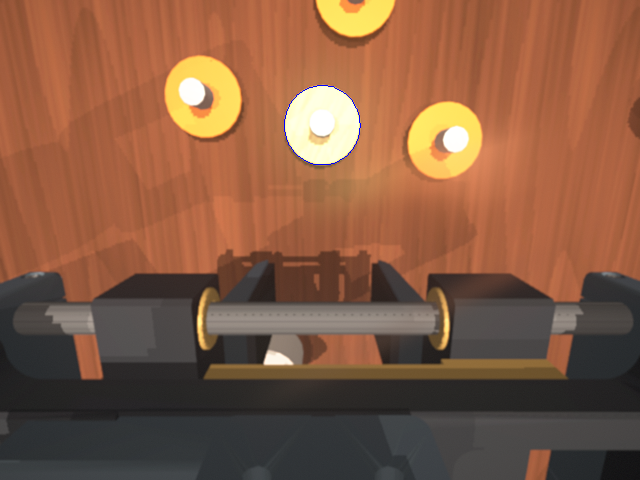

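The wooden small lid is at (322,125) with orange decoys on both sides. I'm grasping it now.

Emit:
{"method": "jog_arm", "body": {"deltas": [[[0.03,0,0,0,0.05],[0.06,0,0,0,0.05],[0.09,0,0,0,0.05],[0.0994,0,0.03,0,0.05],[0.0994,0,0.07,0,0.05],[0.0994,0,0.11,0,0.05],[0.0994,0,0.14,0,0.05],[0.0994,0,0.16,0,0.05],[0.0994,0,0.17,0,0.05],[0.0994,0,0.172,0,0.05],[0.0994,0,0.172,0,0.05]]]}}

```text
time_s: 24.03
ee_pos: [520.1, 386.4, 39.4]
ee_rot: [180.0, -0.0, 90.0]
force: [0.2, -0.4, 0.4]
gripper_width: 50.0
```

Emit:
{"method": "jog_arm", "body": {"deltas": [[[0,0,0,0,0.04],[0,0,0,0,0.03],[0,0,0,0,0.02],[0,0,0,0,0.015],[0,0,0,0,0.015],[0,0,0,0,0.015],[0,0,0,0,0.015],[0,0,0,0,0.015],[0,0,-0.005,0,0.015],[0,0,-0.015,0,0.015],[0,0,-0.03,0,0.015],[0,0,-0.05,0,0.015],[0,0,-0.075,0,0.015],[0,0,-0.1,0,0.015],[0,0,-0.12,0,0.015],[0,0,-0.13,0,0.015],[0,0,-0.13,0,0.015],[0,0,-0.13,0,0.015]]], "grip_force": 25}}

```text
time_s: 25.53
ee_pos: [519.4, 386.6, 168.7]
ee_rot: [-180.0, 0.0, 90.0]
force: [-0.8, -0.1, -0.6]
gripper_width: 22.3
```

Run:
```python
from arc import *
print(env.state()['ee_pos'],env.state()['force'])
p=cam('wrist');snap('wrist','w17.png'); arc('w17.png',p,'ls',130.,(218,250),(520,386))
```

```text
[519.36524961 386.62025642 168.68785408] [-0.805761   -0.06521639 -0.57108672][ WARN:0@1.349] global loadsave.cpp:1063 imwrite_ Unsupported depth image for selected encoder is fallbacked to CV_8U.
Traceback (most recent call last):
  File "arc.py", line 15, in arc
    r=least_squares(lambda x: np.hypot(*(P-x).T)-D,xy0,loss='soft_l1'); print('centre',np.round(r.x,1),'rms',np.sqrt(np.mean(r.fun**2)),len(L)); return r.x
  File "arc.py", line 15, in <lambda>
    r=least_squares(lambda x: np.hypot(*(P-x).T)-D,xy0,loss='soft_l1'); print('centre',np.round(r.x,1),'rms',np.sqrt(np.mean(r.fun**2)),len(L)); return r.x
                                         ~^~
ValueError: operands could not be broadcast together with shapes (0,) (2,)
```

View pics/w17.png

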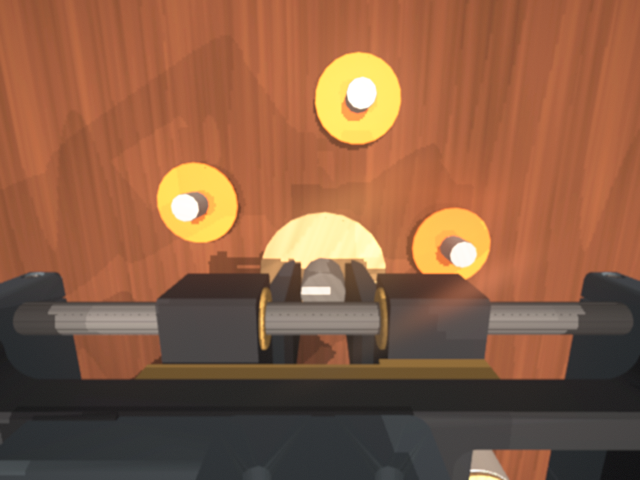

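Run:
```python
from arc import *
im=cv2.imread('pics/w17.png'); im[:200]=0; im[:,:250]=0; im[:,398:]=0; cv2.imwrite('pics/w17m.png',im)
p=cam('wrist'); arc('w17m.png',p,'ls',130.,(218,250),(520,386)); print(p['xyz'],env.state()['ee_pos'])
```

```text
centre [520.7 386.1] rms 0.22847048351046217 64
[520.77523151 452.8390051  341.18168846] [518.88432441 386.24534175 167.58978918][ WARN:0@0.213] global loadsave.cpp:1063 imwrite_ Unsupported depth image for selected encoder is fallbacked to CV_8U.
```

Emit:
{"method": "jog_arm", "body": {"deltas": [[[-0.01,-0.003,0,0,0.015],[-0.035,-0.008,0,0,0.015],[-0.07,-0.016,0,0,0.015],[-0.105,-0.024,0,0,0.015],[-0.14,-0.032,0,0,0.015],[-0.175,-0.04,0,0,0.015],[-0.21,-0.05,0,0,0.015],[-0.24,-0.057,0,0,0.015],[-0.26,-0.061,0,0,0.015],[-0.265,-0.0623,0,0,0.015],[-0.265,-0.0623,0,0,0.015],[-0.265,-0.0623,0.01,0,0.015],[-0.265,-0.0623,0.025,0,0.015],[-0.265,-0.0623,0.04,0,0.015],[-0.265,-0.0623,0.053,0,0.015],[-0.265,-0.0623,0.06,0,0.015],[-0.265,-0.0623,0.062,0,0.015],[-0.265,-0.0623,0.062,0,0.015],[-0.265,-0.0623,0.062,0,0.015]]]}}

```text
time_s: 27.17
ee_pos: [457.7, 122.3, 107.0]
ee_rot: [180.0, -0.0, 90.0]
force: [-0.1, -0.8, -1.0]
gripper_width: 22.2
```

Run:
```python
from h import *
print(env.state()['ee_pos'],env.state()['force'])
snap('side','s7.png');snap('scene','c7.png')
a=cv2.resize(cv2.imread('pics/s7.png')[160:260,240:340],(400,400));b=cv2.resize(cv2.imread('pics/c7.png')[190:290,300:400],(400,400))
cv2.imwrite('pics/q9.png',np.hstack([a,b]))
```

```text
[457.73842103 122.31601054 107.00575831] [-0.1010822  -0.79366129 -0.96615864]
```

View pics/q9.png

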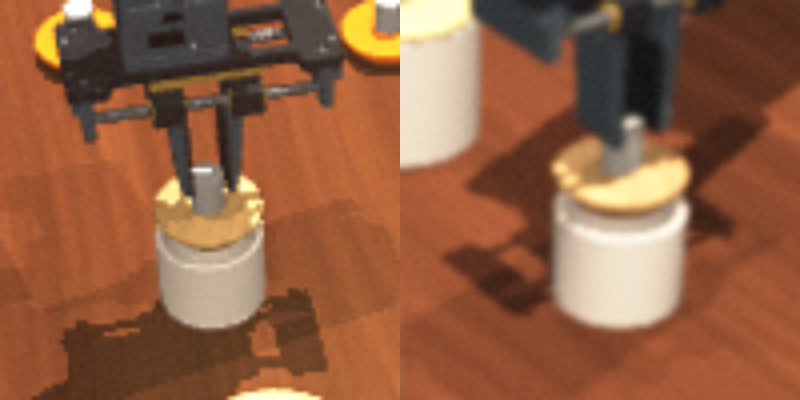

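Lid and canister line up in both views, so I'm lowering it.

Emit:
{"method": "jog_arm", "body": {"deltas": [[[0,0,0.003,0,0.015],[0,0,0.006,0,0.015],[0,0,0.009,0,0.015],[0,0,0.012,0,0.015],[0,0,0.015,0,0.015],[0,0,0.018,0,0.015],[0,0,0.018,0,0.015],[0,0,0.018,0,0.015]]]}}

```text
time_s: 27.93
ee_pos: [457.2, 121.7, 88.6]
ee_rot: [-180.0, 0.0, 90.0]
force: [0.7, 0.3, -0.6]
gripper_width: 22.1
```

Emit:
{"method": "jog_arm", "body": {"deltas": [[[0,0,0.001,0,0.015],[0,0,0.002,0,0.015],[0,0,0.003,0,0.015],[0,0,0.003,0,0.015],[0,0,0.003,0,0.015]]]}}

```text
time_s: 28.35
ee_pos: [457.6, 121.9, 87.7]
ee_rot: [179.9, -0.0, 90.0]
force: [-4.3, -0.8, 11.9]
gripper_width: 22.5
```

Emit:
{"method": "jog_arm", "body": {"deltas": [[[0,0,0,0,0.025],[0,0,0,0,0.035],[0,0,0,0,0.05],[0,0,0,0,0.05],[0,0,0,0,0.05],[0,0,0,0,0.05],[0,0,-0.02,0,0.05],[0,0,-0.05,0,0.05],[-0.02,0,-0.085,0,0.05],[-0.06,0,-0.12,0,0.05],[-0.1,0,-0.125,0,0.05],[-0.1,0,-0.125,0,0.05],[-0.1,0,-0.125,0,0.05],[-0.1,0,-0.125,0,0.05]]]}}

```text
time_s: 29.52
ee_pos: [456.9, 21.8, 210.3]
ee_rot: [-179.9, -0.1, 89.9]
force: [0.0, 0.0, -0.6]
gripper_width: 49.8
```

Run:
```python
from w import *
look('w18.png',{'ls':(458.7,121.7,48)})
snap('side','s8.png'); snap('scene','c8.png')
a=cv2.resize(cv2.imread('pics/s8.png')[150:330,240:420],(400,400));b=cv2.resize(cv2.imread('pics/c8.png')[150:330,220:400],(400,400))
cv2.imwrite('pics/q10.png',np.hstack([a,b]))
```

```text
t 29.5167 tcp [456.9  21.8 210.3] rot [-1.7995e+02 -5.0000e-02  8.9900e+01]
ls [459.5 121.5] err 286 of 6170
```

View pics/q10.png

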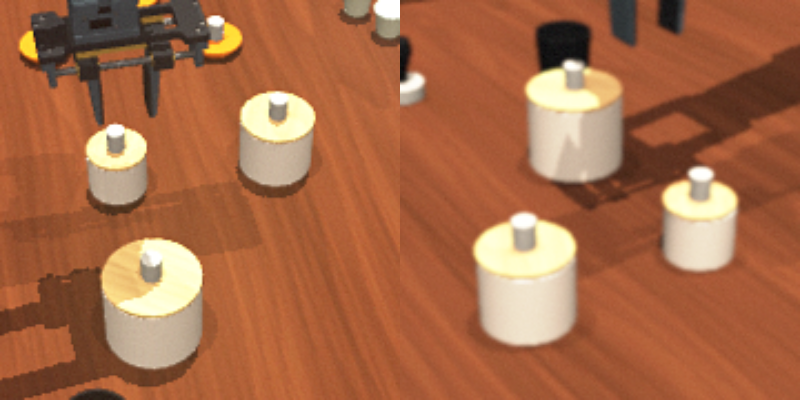

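View pics/fit_w18.png

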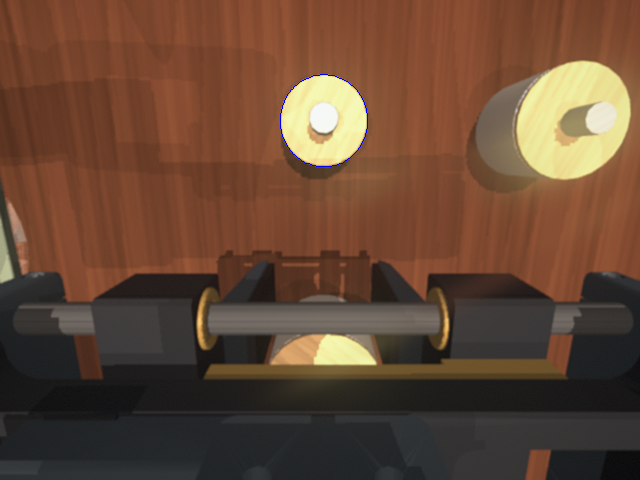

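All three lids sit flat on their canisters, and the gripper is clear of everything. I'm handing the job in.

```bash
python3 -c "
from workcell import env
print(env.job_done())"
```

```text
the job is handed in; nothing more can be done
None
```

All three wooden lids are on the canisters of their own size, released, and the job was handed in at about 30 s of the 109 s allowed. Handing in returned no verdict, so this rests on my own checks.

- **Seating:** Each lid was lowered until the rim pushed back with about 5 to 12 N. In the last side and scene pictures all three sit flat with no visible gap.
- **Centring:** In the wrist camera each seated lid was within about 1 mm of where its canister's centre had been measured: 0.8 mm for small, 0.5 mm for medium and 0.8 mm for large. I did not measure the canisters again once the lids covered them.
- **Other objects:** I never moved the arm near the tamper or the tumbler, and I left the orange look-alike lids where they were.
- **Disagreement:** At the start the scene and side cameras differed by about 5 to 10 mm on absolute positions. They agreed to about 3 mm on the offset from lid to canister. I used the wrist camera for all final positions.
- **Failed checks:** Two fits of the held lid failed because glare or an orange lid got into the mask. The small lid's was redone with a tighter mask. For the large lid over its canister I compared the projected outlines with the picture instead.

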